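Sort machined parts into their crates and drive a clevis pin home

TASK

Sort the four loose parts (one ring, one link, two clevis joints) from the bench into the crates, each into the crate that already holds a part of its kind, laying them gently (not dropped) and flat on the crate's floor beside what is there, not on top of it. One clevis has its headed pin standing out: push that pin fully home, until its head seats on the fork, before you pack the clevis. Leave the tools and other things on the bench where they are.

Things in the scene. Friction and masses are not known exactly. Their poses are not given: they have to be found in the camera images.
- ring: loose bearing ring, bright steel, 64 mm outside, 46 mm bore, 20 mm high, about 0.22 kg, lying flat on the bench. Origin: centre of its underside, z along its axis
- link: loose two-eyed link, dark steel with brass bushes: 120 mm long, 16 mm thick, lying flat; eyes 36 mm across centred at x = +-42 mm, the bar between them 18 mm wide, about 0.3 kg. Origin: centre of its underside; x along its length, z up
- clevis_a: loose steel clevis joint, rigid but for its pin, 115 mm long, 32 mm high, 0.45 kg: a fork holding the lug of an 18 mm rod. Lies flat, pin upright. Origin: on the pin axis, at the underside; x along the rod (rod end x = 55, stud end x = -60 mm), z up. Fork 30 mm wide with flat sides (y = +-15 mm) from x = -39 to 0; mass centre x = -8 mm. Pin out at the start
- pin_a (a joint): headed pin (shank 12 mm, head 22 mm across and 6 mm thick) in the holes of clevis_a's fork and lug: how far the underside of its head stands off the fork's upper face, m; 0 = seated, 0.024 at most. It is a tight fit and slides along the clevis's z with about 6 N of friction, staying where it is left. Starts 14 to 21 mm out
- pin_a_head (a point): centre of the top of pin_a's head (38 mm over clevis_a's underside when seated)
- clevis_b: loose steel clevis joint, rigid but for its pin, 115 mm long, 32 mm high, 0.45 kg: a fork holding the lug of an 18 mm rod. Lies flat, pin upright. Origin: on the pin axis, at the underside; x along the rod (rod end x = 55, stud end x = -60 mm), z up. Fork 30 mm wide with flat sides (y = +-15 mm) from x = -39 to 0; mass centre x = -8 mm. Pin already home
- pin_b (a joint): headed pin (shank 12 mm, head 22 mm across and 6 mm thick) in the holes of clevis_b's fork and lug: how far the underside of its head stands off the fork's upper face, m; 0 = seated, 0.024 at most. It is a tight fit and slides along the clevis's z with about 6 N of friction, staying where it is left. Starts seated
- crate_rings: fixed open-topped plastic crate, 190 (x) by 165 (y) by 48 mm high, walls and floor 5 mm (rim at z = 48 mm), yellow lattice long sides, blue-green ends. Origin: centre of its underside, z up, x away from the robot within 0.1 rad. Three like it stand in a row in the tray, in changing order. This one holds a ring already
- crate_links: fixed open-topped plastic crate, 190 (x) by 165 (y) by 48 mm high, walls and floor 5 mm (rim at z = 48 mm), yellow lattice long sides, blue-green ends. Origin: centre of its underside, z up, x away from the robot within 0.1 rad. Three like it stand in a row in the tray, in changing order. This one holds a link already
- crate_clevises: fixed open-topped plastic crate, 190 (x) by 165 (y) by 48 mm high, walls and floor 5 mm (rim at z = 48 mm), yellow lattice long sides, blue-green ends. Origin: centre of its underside, z up, x away from the robot within 0.1 rad. Three like it stand in a row in the tray, in changing order. This one holds a clevis joint already
- ring_packed: bearing ring already packed, near the far end of its crate and lying flat; loose. Same size and axes as the loose ring
- link_packed: link already packed, near the far end of its crate and lying flat; loose. Same size and axes as the loose link, its length across the crate (along the crate's y)
- clevis_packed: clevis joint with its pin home, already packed, near the far end of its crate and lying flat; loose. Same size and axes as the loose clevises, its length across the crate (along the crate's y)
- tray: yellow angle-iron tray on the bench, 209 by 568 mm, floor 6 mm thick, lip 18 mm high, that holds the three crates side by side. Fixed. Origin: centre of its underside; x away from the robot, y along the row
- spanner: bystander: steel spanner 130 mm long lying on the bench among the parts. Origin: underside, near the middle
- plug_gauge: bystander: plug gauge, 94 mm long and 18 mm thick, square aluminium handle with a round steel plug at each end, lying among the parts. Origin: underside of the handle, at its middle
- caliper: bystander: digital caliper, 200 mm long, lying to the right of the tray. Origin: underside, mid-length
- spray_can: bystander: spray can, 52 mm across, 160 mm tall, standing to the left of the tray. Origin: centre of its underside
- mug: bystander: white mug, 90 mm tall, handle at its y side, to the left of the tray. Origin: centre of its underside
- tape_roll: bystander: roll of packing tape, 90 mm across, 48 mm high, to the right of the tray. Origin: centre of its underside
Mind the look-alikes: they are no part of the job. What is shaped like the clevis_a but blue or red is not meant.

How it is judged:
On the way:
1. the pin that stood out is pushed home until its head seats (value of joint pin_a below 0.002 m), for 0.2 s.
At the end, for the whole second after the job is handed in: Ring, link and both clevises lie in the crates of their kind, at rest (20 mm/s), flat (0.2 rad) on the floor (origin under 15 mm over the crate's underside, within 90 mm in its x and 75 mm in its y of its centre); both pins seated within 2 mm; the parts packed before lie so too (x of ring in the frame of crate_rings between -0.09 and 0.09 m and y of ring in the frame of crate_rings between -0.075 and 0.075 m and z of ring in the frame of crate_rings between -0.002 and 0.015 m and angle between the z axis of each of ring, ring_packed and the z axis of crate_rings, either way round below 0.2 rad and linear speed of each of ring, link, clevis_a, clevis_b, ring_packed, link_packed, clevis_packed below 0.02 m/s and x of link in the frame of crate_links between -0.09 and 0.09 m and y of link in the frame of crate_links between -0.075 and 0.075 m and z of link in the frame of crate_links between -0.002 and 0.015 m and angle between the z axis of each of link, link_packed and the z axis of crate_links, either way round below 0.2 rad and x of clevis_a in the frame of crate_clevises between -0.09 and 0.09 m and y of clevis_a in the frame of crate_clevises between -0.075 and 0.075 m and z of clevis_a in the frame of crate_clevises between -0.002 and 0.015 m and angle between the z axis of each of clevis_a, clevis_b, clevis_packed and the z axis of crate_clevises, either way round below 0.2 rad and x of clevis_b in the frame of crate_clevises between -0.09 and 0.09 m and y of clevis_b in the frame of crate_clevises between -0.075 and 0.075 m and z of clevis_b in the frame of crate_clevises between -0.002 and 0.015 m and value of joint each of pin_a, pin_b below 0.002 m and x of ring_packed in the frame of crate_rings between -0.09 and 0.09 m and y of ring_packed in the frame of crate_rings between -0.075 and 0.075 m and z of ring_packed in the frame of crate_rings between -0.002 and 0.015 m and x of link_packed in the frame of crate_links between -0.09 and 0.09 m and y of link_packed in the frame of crate_links between -0.075 and 0.075 m and z of link_packed in the frame of crate_links between -0.002 and 0.015 m and x of clevis_packed in the frame of crate_clevises between -0.09 and 0.09 m and y of clevis_packed in the frame of crate_clevises between -0.075 and 0.075 m and z of clevis_packed in the frame of crate_clevises between -0.002 and 0.015 m); the robot touches nothing.
It fails at once if the clevis is put into its crate with its pin still standing out more than 3 mm (horizontal distance between clevis_a and crate_clevises below 0.09 m and height (world z) of clevis_a below 0.06 m and value of joint pin_a above 0.003 m).
It fails at once if a part is dropped into its crate (moves faster than 0.7 m/s inside it) ((horizontal distance between ring and crate_rings below 0.09 m and height (world z) of ring below 0.06 m and linear speed of ring above 0.7 m/s) or (horizontal distance between link and crate_links below 0.09 m and height (world z) of link below 0.06 m and linear speed of link above 0.7 m/s) or (horizontal distance between clevis_a and crate_clevises below 0.09 m and height (world z) of clevis_a below 0.06 m and linear speed of clevis_a above 0.7 m/s) or (horizontal distance between clevis_b and crate_clevises below 0.09 m and height (world z) of clevis_b below 0.06 m and linear speed of clevis_b above 0.7 m/s)).
It fails at once if a tool or another bystander is moved by more than 30 mm (distance of any of spanner, plug_gauge, caliper, spray_can, mug, tape_roll from where it was at the start of the episode above 0.03 m).
It also fails if it takes over 72 s, if anything falls off the work surface, if the arm or the gripper's body presses on something with over 40 N, if the wrist force passes 120 N, or if a joint passes its speed limit or range.

ROBOT

A 6-joint arm with a two-finger parallel gripper is mounted at the origin on the work surface. World frame = base frame: x ahead of the robot, y to its left, z up, the work surface at z = 0. Lengths are in m, angles in rad, forces in N, time in s.
With the tool pointing down it reaches from about 0.25 to 0.85 m from the base axis. Payload 12.5 kg.
Tool frame: the origin (TCP) lies at the very end of the fingers, on their centre line; the grasp point (between the pads) lies manip.tcp_to_grasp behind it (manip.tcp_to_grasp is the distance from the TCP to the grasp point, in m); z points along the fingers, y is the line along which they close (so a half turn about z gives the same grasp; the last joint's range is limited). The gripper opens to 93 mm and grips with 3 to 60 N. Pads are 15 mm wide; open, the fingers measure 128 mm over their backs; the gripper's body (75 mm by 188 mm) begins 65 mm behind the grasp point.
Start: joints at [-1.417, 0.351, 1.652, -0, 1.139, -0.085], TCP at [0.13, -0.534, 0.219] pointing down, gripper open.
Joint ranges: [-2.75, 2.75], [-0.79, 2.1], [0.01, 2.65], [-1.57, 4.71], [0.07, 3.14], [-2.87, 2.87]. Speed limits (rad/s): [2.22, 2.22, 2.79, 3.14, 3.14, 3.14].

INTERFACE

Orientations are given as [roll, pitch, yaw] about the fixed x, y, z axes, in that order (R = Rz(yaw) Ry(pitch) Rx(roll)).
In Python, from rig import monitor, imaging, workorder, manip gives the robot as it stands.
- The arm moves only by the shell command python3 -m handwheel 'ROWS'. ROWS is a JSON object of lists of equal length, an entry for each row: "rotation": the turn, a rotation vector about the tool's x, y, z normalised to -1 to 1, where 1 is 6 degrees, a list of three; "slide": the shift along the tool's x, y, z normalised to -1 to 1, where 1 is 0.03 m, a list of three; "jaw": the closure, from -1 (fully open) to 1 (shut). A call has 1 to 20 rows; each row shifts and turns the commanded pose from where the row before left it, along the tool's axes as they then stand; what a row does not reach is not made up. A row lasts 1/10 s, in which the tool goes at most 50 mm and 8.59 degrees, less where a joint would pass 70% of its speed; a pose out of reach is approached as far as the arm can. A call with a number of a shift or a turn outside -1 to 1 is refused whole. A call with a gripper value outside its range is refused whole. The fingers move at their own pace and stop on an object; the grip force is fixed at half the most. Time passes only in rows, so rows that do not move let the fingers close. It gives the time, the measured TCP pose, the force, the opening and the grip force at its end, in the units of the state.
- monitor.read_state(): the state, without advancing time (a new reading comes with each control period).
- imaging.camera(name): name is "scene" or "side" or "wrist"; returns a dict with "img" (400x640x3 uint8, red, green, blue), "fx", "fy", "cx", "cy" (pixels), "k1" (the pictures are not rectified: a ray, as slopes to the right and down, at radius r is drawn at 1 + k1 r^2 times it, then the intrinsics apply), "eye" and "attitude" of the camera in the world. Camera axes: x right, y up, looking along -z (the intrinsics and any distortion apply to the point x, -y, -z); pixel columns grow to the right and rows downward; lengths in m; the calibration is good to about 2 mm. A picture is of the moment at which its call begins. There is no depth.
- workorder.close_job(): hands the job in; it is judged then, once.
The state is a dict: "time": time; "joints": joint angles; "joint_velocities": joint speeds; "tau": joint torques, N m; "tcp_pos": TCP position; "ee_rot": TCP orientation; "contact_force": force on the tool from outside, world axes, zero at the start; "torque": the same for the moment, N m; "grip_width": opening from 0.0 (shut) to 1.0 (fully open); "gripper_force": force on a finger pad.
Only numpy, scipy, OpenCV 4.12 (cv2) and the standard library are available. Lean on these libraries where they do the work, as an engineer would, in place of code of your own. Each camera call takes 0.05 s, during which the arm holds its last target. There are 200 camera calls.

## Working session

There is one attempt and no reset: what is moved stays moved. The work goes in short steps, Python scripts to look and compute and a shell command to move; the robot and the scene stay as the last step left them, time stands still between calls to the robot, and variables do not carry over. Pictures are saved under pics/ and viewed, at most 10 in all, crops included, and the job is handed in when it is done.

```bash
ls; mkdir -p pics; cat > h.py <<'E'
import numpy as np, cv2
from rig import monitor, imaging, workorder, manip
def cam(n):
    c=imaging.camera(n); return c
def save(c,p): cv2.imwrite(p,c["img"][:,:,::-1])
def Rm(a):
    a=np.array(a,float)
    if a.shape==(3,3): return a
    if a.size==4: raise Exception("quat")
    r,p,y=a
    from scipy.spatial.transform import Rotation as R
    return R.from_euler('xyz',a).as_matrix()
def px2w(c,uv,z):
    uv=np.array(uv,float).reshape(-1,2)
    d=np.stack([(uv[:,0]-c["cx"])/c["fx"],(uv[:,1]-c["cy"])/c["fy"]],1)
    s=d.copy()
    for _ in range(20): s=d/(1+c["k1"]*(s**2).sum(1,keepdims=True))
    ray=np.stack([s[:,0],-s[:,1],-np.ones(len(s))],1)@Rm(c["attitude"]).T
    e=np.array(c["eye"]); t=(z-e[2])/ray[:,2]
    return e+ray*t[:,None]
def w2px(c,P):
    P=np.array(P,float).reshape(-1,3)
    q=(P-np.array(c["eye"]))@Rm(c["attitude"])
    s=np.stack([q[:,0],-q[:,1]],1)/(-q[:,2:3])
    s=s*(1+c["k1"]*(s**2).sum(1,keepdims=True))
    return s*[c["fx"],c["fy"]]+[c["cx"],c["cy"]]
E
python3 - <<'E'
from h import *
import pickle
for n in ["scene","side","wrist"]:
    c=cam(n); save(c,f"pics/{n}0.png"); pickle.dump(c,open(f"{n}0.pkl","wb"))
    print(n,{k:v for k,v in c.items() if k!="img"})
s=monitor.read_state();print(s); print(manip.tcp_to_grasp)
E
```

```text
pics
scene {'fx': 368.96544795678983, 'fy': 368.96544795678983, 'cx': 315.8371968213813, 'cy': 208.43086706732382, 'k1': -0.05151320965789621, 'eye': array([ 0.77213224, -0.49910274,  0.98007776]), 'attitude': array([0.51668791, 0.00528945, 0.4760004 ])}
side {'fx': 422.41567488379576, 'fy': 422.41567488379576, 'cx': 316.0440642979643, 'cy': 198.32978907705368, 'k1': -0.027776116047980432, 'eye': array([-0.0338439 ,  0.53271158,  0.96798529]), 'attitude': array([ 0.71690922,  0.01978821, -2.37842479])}
wrist {'fx': 346.5483766631101, 'fy': 346.5483766631101, 'cx': 318.16788490814923, 'cy': 204.14740466482468, 'k1': -0.04406277742637191, 'eye': array([ 0.20337232, -0.51714567,  0.38372775]), 'attitude': array([-0.27528738,  0.00150546, -1.33246422])}
{'time': 0.15, 'joints': array([-1.41660388e+00,  3.51112699e-01,  1.65224280e+00,  4.07420051e-06,
        1.13913087e+00, -8.46326136e-02]), 'joint_velocities': array([-0.00038443, -0.00160162, -0.00216043,  0.00212589, -0.00050064,
       -0.00141   ]), 'tau': array([ 9.68748500e-04, -4.97460079e+01, -2.85345590e+01,  6.99200691e-02,
        2.45975994e-02, -9.01870749e-05]), 'tcp_pos': array([ 0.13007717, -0.53413031,  0.21823801]), 'ee_rot': array([-3.14070245e+00, -7.92329542e-05,  2.38823316e-01]), 'contact_force': array([-0.17755749, -0.20670292, -0.19445647]), 'torque': array([-0.05286243,  0.01956499,  0.03552256]), 'gripper_force': 0.0, 'grip_width': 1.0003083693185728}
0.0188
```

View pics/scene0.png

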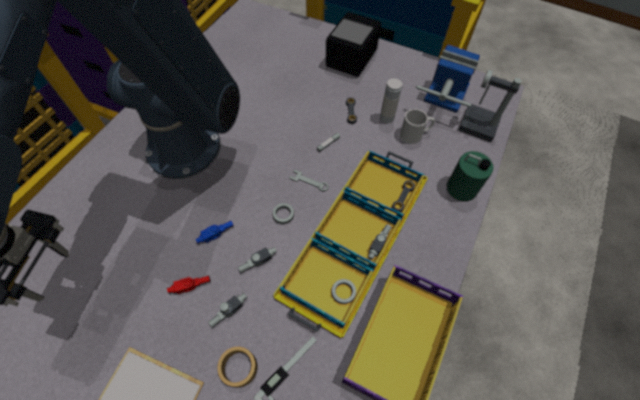

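View pics/side0.png

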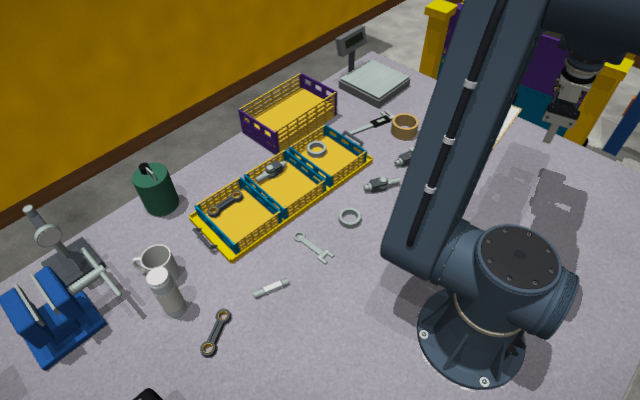

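The scene view shows the link at (351,110), gauge (328,142), spanner (308,180), ring (283,213), and clevises at (258,260) and (229,309). The crates run links (375,183), clevises (360,230), rings (330,285), and the side view agrees. Next I'll take closer crops and rough positions.

```bash
python3 - <<'E'
from h import *
import pickle
c=pickle.load(open("scene0.pkl","rb")); d=pickle.load(open("side0.pkl","rb"))
for n,uv in dict(link=(351,110),gauge=(328,142),spanner=(308,180),ring=(283,213),cb=(258,260),ca=(229,309),blue=(214,232),red=(188,285)).items(): print(n,px2w(c,uv,0.01).round(3))
a=[c["img"][235:330,200:295],c["img"][90:200,285:395]]
b=[d["img"][140:235,330:425]]
t=[cv2.resize(x,(390,290),interpolation=cv2.INTER_CUBIC) for x in [a[0],b[0]]]
t2=[cv2.resize(c["img"][150:330,270:430],(390,300)),cv2.resize(d["img"][130:260,190:375],(390,300))]
cv2.imwrite("pics/m1.png",np.vstack([np.hstack(t),np.hstack(t2)])[:,:,::-1])
E
```

```text
link [[0.441 0.406 0.01 ]]
gauge [[0.433 0.236 0.01 ]]
spanner [[0.446 0.069 0.01 ]]
ring [[ 0.434 -0.071  0.01 ]]
cb [[ 0.447 -0.234  0.01 ]]
ca [[ 0.451 -0.387  0.01 ]]
blue [[ 0.285 -0.218  0.01 ]]
red [[ 0.314 -0.384  0.01 ]]
```

View pics/m1.png

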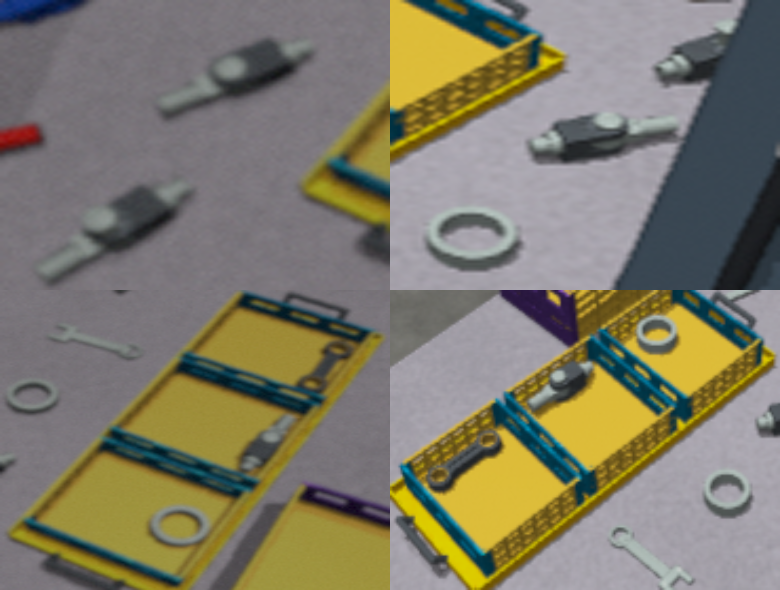

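The lower clevis, at about (0.45,-0.39), shows the offset head (pin out). The upper one's pin is home. Moving the wrist camera over them.

```bash
python3 -m handwheel '{"slide":[[0.93,-0.4,0],[0.93,-0.4,0],[0.93,-0.4,0],[0.93,-0.4,0],[0.93,-0.4,0],[0.93,-0.4,0],[0.93,-0.4,0],[0.93,-0.4,0],[0.93,-0.4,0],[0.93,-0.4,0],[0.93,-0.4,0],[0.93,-0.4,0],[0,0,0],[0,0,0]],"rotation":[[0,0,0],[0,0,0],[0,0,0],[0,0,0],[0,0,0],[0,0,0],[0,0,0],[0,0,0],[0,0,0],[0,0,0],[0,0,0],[0,0,0],[0,0,0],[0,0,0]],"jaw":[-1,-1,-1,-1,-1,-1,-1,-1,-1,-1,-1,-1,-1,-1]}'
python3 - <<'E'
from h import *
import pickle
out=[]
for n in ["wrist","scene"]:
    c=cam(n); save(c,f"pics/{n}1.png"); pickle.dump(c,open(f"{n}1.pkl","wb"))
print(monitor.read_state()["tcp_pos"])
E
```

```text
time: 1.55
tcp_pos: [0.4213, -0.315, 0.2184]
ee_rot: [-3.141, 0.0, 0.24]
contact_force: [-0.7, 0.7, 0.7]
grip_width: 1.0
gripper_force: 0.0
[ 0.42071512 -0.31569152  0.21852179]
```

View pics/wrist1.png

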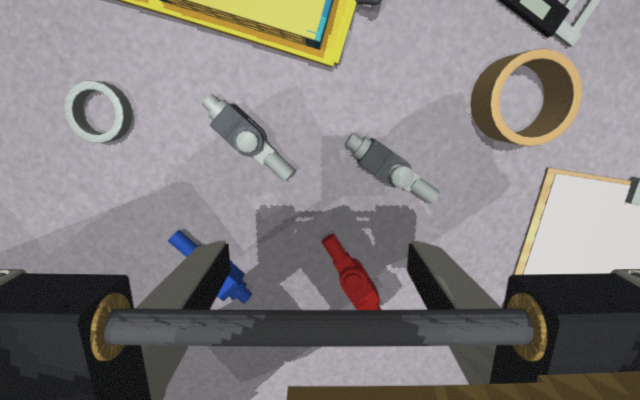

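The wrist view shows clevis A (pin out, head at (402,178)) on the right, B on the left with its head at (247,141), and the ring at (98,111). Next: segment these, then take one look over the tray.

```bash
cat > seg.py <<'E'
from h import *
def comps(c,roi,bench=None,k=3,amin=300):
    im=c["img"].astype(np.float32); im=cv2.GaussianBlur(im,(3,3),0)
    m=((im[:,:,1]-(im[:,:,0]+im[:,:,2])/2)>k).astype(np.uint8)
    mm=np.zeros_like(m); x0,y0,x1,y1=roi; mm[y0:y1,x0:x1]=m[y0:y1,x0:x1]
    cs,_=cv2.findContours(mm,cv2.RETR_EXTERNAL,cv2.CHAIN_APPROX_NONE)
    return [q for q in cs if cv2.contourArea(q)>amin],mm
E
python3 - <<'E'
from seg import *
import pickle
c=pickle.load(open("wrist1.pkl","rb"))
im=c["img"].astype(int)
for p in [(98,75),(40,150),(230,125),(270,160),(310,90),(380,155),(300,250)]: print(p,im[p[1],p[0]])
for roi in [(55,70,140,150),(195,85,305,190),(335,122,450,210)]:
    for k in (-1,2,5):
        cs,m=comps(c,roi,k=k); print(roi,k,[ (cv2.contourArea(q),[np.round(v,1) for v in cv2.minAreaRect(q)]) for q in cs])
E
python3 -m handwheel '{"slide":[[0.65,-0.75,-0.4],[0.65,-0.75,-0.4],[0.65,-0.75,-0.4],[0.65,-0.75,-0.4],[0.65,-0.75,-0.4],[0.65,-0.75,-0.4],[0.65,-0.75,-0.4],[0.65,-0.75,-0.4],[0.65,-0.75,-0.4],[0,0,0],[0,0,0]],"rotation":[[0,0,0.16],[0,0,0.16],[0,0,0.16],[0,0,0.16],[0,0,0.16],[0,0,0.16],[0,0,0.16],[0,0,0.16],[0,0,0.16],[0,0,0],[0,0,0]],"jaw":[-1,-1,-1,-1,-1,-1,-1,-1,-1,-1,-1]}'
python3 - <<'E'
from h import *
import pickle
c=cam("wrist"); save(c,"pics/wrist2.png"); pickle.dump(c,open("wrist2.pkl","wb"))
E
```

```text
(98, 75) [176 171 177]
(40, 150) [175 171 176]
(230, 125) [ 98 101 106]
(270, 160) [178 189 182]
(310, 90) [168 162 170]
(380, 155) [81 82 87]
(300, 250) [102  99 102]
(55, 70, 140, 150) -1 [(3272.0, [array([ 97.5, 111.5]), array([61., 67.]), np.float64(90.0)])]
(55, 70, 140, 150) 2 [(3002.5, [array([ 97. , 111.5]), array([61., 64.]), np.float64(90.0)])]
(55, 70, 140, 150) 5 [(2656.5, [array([ 94. , 111.5]), array([59., 58.]), np.float64(90.0)])]
(195, 85, 305, 190) -1 [(2634.5, [array([247. , 137.1]), array([114.8,  32.6]), np.float64(43.7)])]
(195, 85, 305, 190) 2 [(614.5, [array([273.8, 161.4]), array([41.4, 19.5]), np.float64(40.6)]), (386.5, [array([246.6, 141.2]), array([22.8, 22.1]), np.float64(18.4)]), (302.5, [array([212.8, 104.9]), array([20.8, 20.8]), np.float64(41.6)])]
(195, 85, 305, 190) 5 [(477.0, [array([274.8, 161.5]), array([38.1, 17.8]), np.float64(37.6)]), (310.5, [array([246., 141.]), array([20., 20.]), np.float64(90.0)])]
(335, 122, 450, 210) -1 [(2314.5, [array([392. , 168.8]), array([107.3,  29.1]), np.float64(33.7)])]
(335, 122, 450, 210) 2 [(874.0, [array([413.7, 182. ]), array([55. , 22.4]), np.float64(27.2)]), (348.5, [array([357.7, 144.8]), array([21.9, 21.6]), np.float64(33.7)])]
(335, 122, 450, 210) 5 [(667.0, [array([415. , 182.5]), array([50.5, 19.7]), np.float64(26.6)])]
time: 2.75
tcp_pos: [0.5592, -0.0866, 0.3263]
ee_rot: [3.141, 0.0, 0.088]
contact_force: [-0.4, -0.6, -0.0]
grip_width: 1.002
gripper_force: 0.0
```

View pics/wrist2.png

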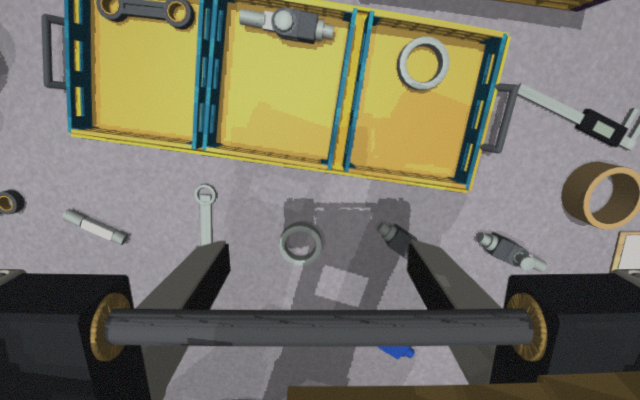

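The tray view shows three crates. The clevis crate's near rim corners are at about (208,150) and (332,166), rings at (348,169) and (468,187), links at (69,133) and (196,148). The packed parts lie along the far wall.

```bash
python3 - <<'E'
from seg import *
import pickle
c=pickle.load(open("wrist2.pkl","rb"))
for n,p in dict(links=[(69,133),(196,148)],clev=[(208,150),(332,166),(220,0),(358,12)],rings=[(348,169),(468,187),(372,14),(505,35)]).items():
    print(n,px2w(c,p,0.054)[:,:2].round(3).tolist())
for n,p in dict(linkp=[(111,9),(177,12)],clevp=[(284,23)],ringp=[(424,63)]).items(): print(n,px2w(c,p,0.03)[:,:2].round(3).tolist())
c=pickle.load(open("wrist1.pkl","rb"))
cs,m=comps(c,(55,70,140,150),k=2); 
M=cv2.moments(max(cs,key=cv2.contourArea)); print("ring",px2w(c,(M['m10']/M['m00'],M['m01']/M['m00']),0.012).round(4))
q=px2w(c,max(cs,key=cv2.contourArea).reshape(-1,2),0.015)[:,:2].astype(np.float32); print(cv2.fitEllipse(q),cv2.minEnclosingCircle(q))
def cen(roi,z,k=2):
    _,m=comps(c,roi,k=k); y,x=np.nonzero(m); return px2w(c,(x.mean(),y.mean()),z)[0]
for n,st,ro,hd in [("B",(198,90,226,120),(262,145,300,185),(234,128,260,155)),("A",(340,126,374,160),(418,170,445,208),None)]:
    s=cen(st,.02);r=cen(ro,.02); d=(r-s)[:2]; print(n,s.round(4),r.round(4),"yaw",np.arctan2(d[1],d[0]).round(3))
    if hd: h=cen(hd,.038); print("head",h.round(4))
    # full silhouette extents along axis at z=.018
    roi=(195,85,305,190) if n=="B" else (335,122,450,210)
    cs,_=comps(c,roi,k=-1); P=px2w(c,max(cs,key=cv2.contourArea).reshape(-1,2),.018)[:,:2]
    u=d/np.linalg.norm(d); v=np.array([-u[1],u[0]]); a=(P-s[:2])@u; b=(P-s[:2])@v
    print("len",a.min(),a.max(),"wid",b.min(),b.max(),"origin from ends",(s[:2]+u*((a.min()+60e-3)+(a.max()-55e-3))/2).round(4))
print("A heads", [px2w(c,(402,177),z)[0].round(4).tolist() for z in (.038,.052,.056,.06)])
E
```

```text
links [[0.577, 0.233], [0.571, 0.069]]
clev [[0.57, 0.054], [0.563, -0.105], [0.743, 0.042], [0.744, -0.117]]
rings [[0.561, -0.125], [0.551, -0.284], [0.743, -0.133], [0.737, -0.293]]
linkp [[0.73, 0.183], [0.732, 0.101]]
clevp [[0.729, -0.03]]
ringp [[0.699, -0.208]]
ring [[ 0.4361 -0.0696  0.012 ]]
((0.4358767867088318, -0.07143893092870712), (0.06215665861964226, 0.06915763020515442), 21.48569107055664) ((0.43535116314888, -0.07251598685979843), 0.03548884019255638)
B [ 0.4703 -0.1941  0.02  ] [ 0.4285 -0.2671  0.02  ] yaw -2.091
head [ 0.4453 -0.2369  0.038 ]
len -0.012152047844264114 0.10490279013291375 wid -0.018610320470049707 0.01617011988962521 origin from ends [ 0.446  -0.2365]
A [ 0.4666 -0.3478  0.02  ] [ 0.4368 -0.4327  0.02  ] yaw -1.908
len -0.013203696780378358 0.10527564501879506 wid -0.01648508722323317 0.013976627210977487 origin from ends [ 0.4505 -0.3936]
A heads [[0.4476, -0.3969, 0.038], [0.4495, -0.3928, 0.052], [0.4501, -0.3917, 0.056], [0.4506, -0.3906, 0.06]]
```

```bash
cat > plan.py <<'E'
from h import *
import sys
def plan(x,y,z,yaw,n=None):
    s=monitor.read_state(); p=np.array(s["tcp_pos"]); y0=s["ee_rot"][2]
    dy=(yaw-y0+np.pi)%(2*np.pi)-np.pi; d=np.array([x,y,z])-p
    n0=n or max(int(np.ceil(np.linalg.norm(d[:2])/.029)),int(np.ceil(abs(dy)/.1)),int(np.ceil(abs(d[2])/.029)),1)
    A=np.zeros((2,2))
    for i in range(n0):
        a=y0+dy*i/n0; A+=[[np.cos(a),np.sin(a)],[np.sin(a),-np.cos(a)]]
    t=np.linalg.solve(A,d[:2])/.03
    print("rows",n0,"slide",t.round(3),(-d[2]/n0/.03).round(3),"rot",(-np.degrees(dy)/n0/6).round(3),"| now",p.round(4),round(y0,3),"F",np.round(s["contact_force"],1),"w",round(s["grip_width"]*93,1),"gf",s["gripper_force"],"t",s["time"])
if __name__=="__main__": plan(*map(float,sys.argv[1:5]),*(map(int,sys.argv[5:])))
E
python3 plan.py .4505 -.3925 .09 1.234 12
```

```text
rows 12 slide [-0.776  0.55 ] 0.656 rot -0.912 | now [ 0.5589 -0.087   0.3261] 0.087 F [-0.4 -0.3  0.2] w 93.2 gf 0.0 t 2.8
```

```bash
python3 -m handwheel '{"slide":[[-0.776,0.55,0.656],[-0.776,0.55,0.656],[-0.776,0.55,0.656],[-0.776,0.55,0.656],[-0.776,0.55,0.656],[-0.776,0.55,0.656],[-0.776,0.55,0.656],[-0.776,0.55,0.656],[-0.776,0.55,0.656],[-0.776,0.55,0.656],[-0.776,0.55,0.656],[-0.776,0.55,0.656],[0,0,0],[0,0,0],[0,0,0]],"rotation":[[0,0,-0.912],[0,0,-0.912],[0,0,-0.912],[0,0,-0.912],[0,0,-0.912],[0,0,-0.912],[0,0,-0.912],[0,0,-0.912],[0,0,-0.912],[0,0,-0.912],[0,0,-0.912],[0,0,-0.912],[0,0,0],[0,0,0],[0,0,0]],"jaw":[1,1,1,1,1,1,1,1,1,1,1,1,1,1,1]}'
python3 plan.py .4505 -.3925 .07 1.234
python3 - <<'E'
from h import *
import pickle
out=[]
for n in ["wrist","scene","side"]:
    c=cam(n); pickle.dump(c,open(f"{n}3.pkl","wb"))
    u=w2px(c,[.4505,-.3925,.05])[0].astype(int); print(n,u)
    r=60; x=max(u[0]-r,0); y=max(min(u[1]-r,400-2*r),0)
    out.append(cv2.resize(c["img"][y:y+2*r,x:x+2*r],(260,260)))
cv2.imwrite("pics/m3.png",np.hstack(out)[:,:,::-1])
E
```

```text
time: 4.3
tcp_pos: [0.4506, -0.3911, 0.0911]
ee_rot: [3.141, -0.0, 1.232]
contact_force: [-0.8, -0.3, -0.4]
grip_width: 0.004
gripper_force: 0.0
rows 1 slide [-0.044  0.011] 0.702 rot -0.015 | now [ 0.4506 -0.3911  0.0911] 1.232 F [-0.8 -0.3 -0.4] w 0.4 gf 0.0 t 4.3
wrist [318 231]
scene [224 306]
side [412 149]
```

View pics/m3.png

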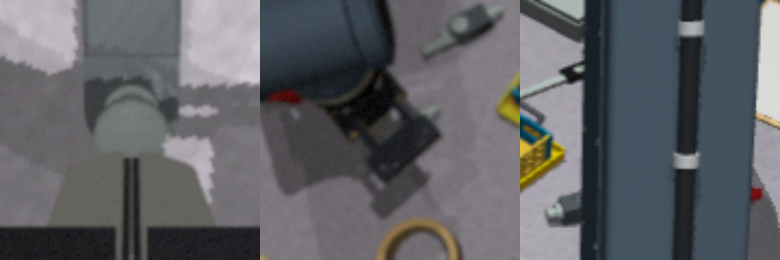

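The wrist crop shows the closed fingertips centred on A's pin head, which is at about pixel (318,231). Pushing down now.

```bash
python3 -m handwheel '{"slide":[[-0.044,0.01,0.7],[0,0,0.2],[0,0,0.15],[0,0,0.15],[0,0,0.15],[0,0,0.15],[0,0,0.15],[0,0,0.1],[0,0,0]],"rotation":[[0,0,0],[0,0,0],[0,0,0],[0,0,0],[0,0,0],[0,0,0],[0,0,0],[0,0,0],[0,0,0]],"jaw":[1,1,1,1,1,1,1,1,1]}'
```

```text
time: 5.35
tcp_pos: [0.4512, -0.3928, 0.0383]
ee_rot: [3.141, 0.0, 1.234]
contact_force: [-0.2, 0.1, -0.3]
grip_width: 0.008
gripper_force: 0.0
```

```bash
python3 -m handwheel '{"slide":[[0,0,0.06],[0,0,0.05]],"rotation":[[0,0,0],[0,0,0]],"jaw":[1,1]}'; python3 -m handwheel '{"slide":[[0,0,0.04]],"rotation":[[0,0,0]],"jaw":[1]}'
```

```text
time: 5.55
tcp_pos: [0.452, -0.3936, 0.038]
ee_rot: [3.139, 0.001, 1.234]
contact_force: [-10.0, 9.3, 45.3]
grip_width: 0.007
gripper_force: 22.5
time: 5.65
tcp_pos: [0.4523, -0.3939, 0.0379]
ee_rot: [3.138, 0.002, 1.234]
contact_force: [-11.1, 10.8, 53.6]
grip_width: 0.008
gripper_force: 26.9
```

Hard stop at z=0.038 with force rising, so pin A is seated. Raising, shifting and opening to grasp the fork.

```bash
python3 -m handwheel '{"slide":[[0,0,-0.5],[0,0,-1],[0.55,0,-0.3],[0,0,0],[0,0,0],[0,0,0]],"rotation":[[0,0,0],[0,0,0],[0,0,0],[0,0,0],[0,0,0],[0,0,0]],"jaw":[1,1,-0.4,-0.4,-0.4,-0.4]}'; python3 plan.py .456 -.378 .006 1.234
python3 - <<'E'
from h import *
c=cam("wrist"); save(c,"pics/wrist4.png"); print(w2px(c,[[.4505,-.393,.038],[.4505,-.393,.052]]))
E
```

```text
time: 6.25
tcp_pos: [0.4561, -0.3767, 0.0863]
ee_rot: [-3.14, -0.001, 1.234]
contact_force: [1.0, 0.3, 0.7]
grip_width: 0.304
gripper_force: 0.0
rows 3 slide [-0.014  0.004] 0.892 rot 0.001 | now [ 0.4561 -0.3767  0.0863] 1.234 F [1.  0.3 0.7] w 28.2 gf 0.0 t 6.25
[[318.35008463 249.91611845]
 [318.31902766 258.78010938]]
```

View pics/wrist4.png

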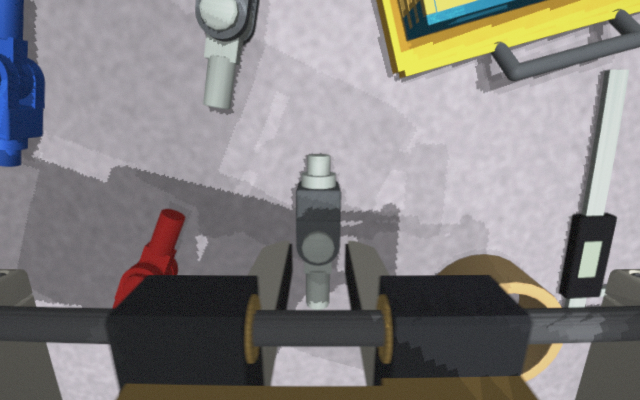

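A's head is at (318,247), matching the seated height, and the body is aligned between the fingers.

```bash
python3 -m handwheel '{"slide":[[0,0,0],[0,0,0],[0,0,0],[-0.014,0,0.8],[-0.014,0,0.8],[0,0,0.6],[0,0,0.45],[0,0,0],[0,0,0],[0,0,0],[0,0,0],[0,0,0]],"rotation":[[0,0,0],[0,0,0],[0,0,0],[0,0,0],[0,0,0],[0,0,0],[0,0,0],[0,0,0],[0,0,0],[0,0,0],[0,0,0],[0,0,0]],"jaw":[-0.4,-0.4,-0.4,-0.4,-0.4,-0.4,-0.4,-0.4,1,1,1,1]}'; python3 plan.py .456 -.378 .12 1.234
```

```text
time: 7.5
tcp_pos: [0.4564, -0.3782, 0.0086]
ee_rot: [3.141, 0.0, 1.234]
contact_force: [0.5, -0.2, 0.9]
grip_width: 0.406
gripper_force: 0.0
rows 4 slide [ 0.    -0.004] -0.928 rot 0.0 | now [ 0.4564 -0.3782  0.0086] 1.234 F [ 0.5 -0.2  0.9] w 37.8 gf 0.0 t 7.5
```

```bash
python3 -m handwheel '{"slide":[[0,0,0],[0,0,0],[0,0,0],[0,0,-0.4],[0,0,-1],[0,0,-1],[0,0,-1],[0,0,-0.6],[0,0,0]],"rotation":[[0,0,0],[0,0,0],[0,0,0],[0,0,0],[0,0,0],[0,0,0],[0,0,0],[0,0,0],[0,0,0]],"jaw":[1,1,1,1,1,1,1,1,1]}'; python3 plan.py .6176 -.0148 .13 1.52 15
```

```text
time: 8.4
tcp_pos: [0.4571, -0.3787, 0.1307]
ee_rot: [3.138, 0.002, 1.234]
contact_force: [0.5, 0.5, -4.0]
grip_width: 0.324
gripper_force: 30.0
rows 15 slide [0.867 0.187] 0.002 rot -0.182 | now [ 0.4571 -0.3787  0.1307] 1.234 F [ 0.5  0.5 -4. ] w 30.2 gf 29.983124546706676 t 8.4
```

```bash
python3 -m handwheel '{"slide":[[0.5,0.1,0],[0.867,0.187,0],[0.867,0.187,0],[0.867,0.187,0],[0.867,0.187,0],[0.867,0.187,0],[0.867,0.187,0],[0.867,0.187,0],[0.867,0.187,0],[0.867,0.187,0],[0.867,0.187,0],[0.867,0.187,0],[0.867,0.187,0],[0.867,0.187,0],[0.867,0.187,0],[0.35,0.08,0],[0,0,0],[0,0,0]],"rotation":[[0,0,-0.182],[0,0,-0.182],[0,0,-0.182],[0,0,-0.182],[0,0,-0.182],[0,0,-0.182],[0,0,-0.182],[0,0,-0.182],[0,0,-0.182],[0,0,-0.182],[0,0,-0.182],[0,0,-0.182],[0,0,-0.182],[0,0,-0.182],[0,0,-0.182],[0,0,0],[0,0,0],[0,0,0]],"jaw":[1,1,1,1,1,1,1,1,1,1,1,1,1,1,1,1,1,1]}'; python3 plan.py .6176 -.0148 .02 1.52 
python3 - <<'E'
from h import *
import pickle
a=cam("wrist");b=cam("scene"); pickle.dump((a,b),open("p5.pkl","wb"))
A=cv2.resize(a["img"],(480,300)); B=cv2.resize(b["img"][120:340,250:450],(320,300))
cv2.imwrite("pics/m5.png",np.hstack([A,B])[:,:,::-1])
E
```

```text
time: 10.2
tcp_pos: [0.6131, -0.0136, 0.1272]
ee_rot: [-3.14, 0.0, 1.52]
contact_force: [-0.5, 0.1, -3.7]
grip_width: 0.319
gripper_force: 30.0
rows 4 slide [-0.008  0.038] 0.893 rot 0.0 | now [ 0.6131 -0.0136  0.1272] 1.52 F [-0.5  0.1 -3.7] w 29.7 gf 29.983138404786587 t 10.2
```

View pics/m5.png

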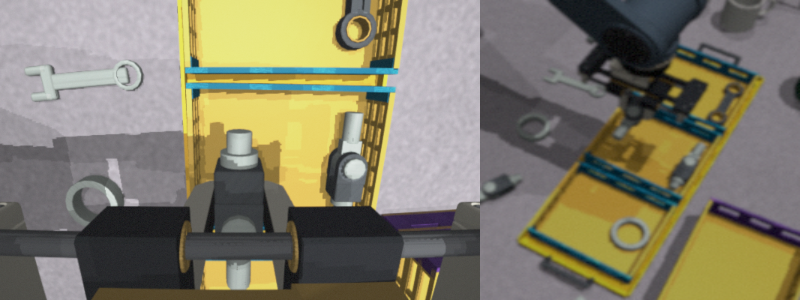

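```bash
python3 - <<'E'
from h import *
import pickle
c,_=pickle.load(open("p5.pkl","rb"))
P=np.array([(187,88),(397,88),(185,70),(399,71)])/.75
print(px2w(c,P,.054).round(4))
print(px2w(c,np.array([(349,167),(352,115)])/.75,.045).round(4))
E
```

```text
[[0.5702 0.0567 0.054 ]
 [0.7599 0.0479 0.054 ]
 [0.57   0.0722 0.054 ]
 [0.7603 0.0627 0.054 ]]
[[ 0.7241 -0.029   0.045 ]
 [ 0.7236  0.0237  0.045 ]]
```

```bash
python3 -m handwheel '{"slide":[[-0.03,0.1,0.5],[0,0,0.8],[0,0,0.8],[0,0,0.6],[0,0,0.4],[0,0,0.2],[0,0,0.1],[0,0,0.08],[0,0,0.06],[0,0,0]],"rotation":[[0,0,0],[0,0,0],[0,0,0],[0,0,0],[0,0,0],[0,0,0],[0,0,0],[0,0,0],[0,0,0],[0,0,0]],"jaw":[1,1,1,1,1,1,1,1,1,1]}'
```

```text
time: 11.3
tcp_pos: [0.6168, -0.0143, 0.0221]
ee_rot: [3.141, 0.0, 1.52]
contact_force: [-0.1, 0.4, -4.3]
grip_width: 0.317
gripper_force: 30.0
```

```bash
python3 -m handwheel '{"slide":[[0,0,0.05],[0,0,0.03],[0,0,0]],"rotation":[[0,0,0],[0,0,0],[0,0,0]],"jaw":[1,1,1]}'
```

```text
time: 11.6
tcp_pos: [0.6167, -0.0143, 0.0194]
ee_rot: [3.141, 0.0, 1.52]
contact_force: [-0.3, -0.1, -3.6]
grip_width: 0.323
gripper_force: 30.0
```

```bash
python3 -m handwheel '{"slide":[[0,0,0.035],[0,0,0]],"rotation":[[0,0,0],[0,0,0]],"jaw":[1,1]}'; python3 -m handwheel '{"slide":[[0,0,0.035],[0,0,0]],"rotation":[[0,0,0],[0,0,0]],"jaw":[1,1]}'
```

```text
time: 11.8
tcp_pos: [0.6167, -0.0143, 0.0193]
ee_rot: [3.141, 0.0, 1.52]
contact_force: [-4.6, 1.0, 7.3]
grip_width: 0.32
gripper_force: 30.0
time: 12.0
tcp_pos: [0.6167, -0.0143, 0.0193]
ee_rot: [3.141, 0.0, 1.52]
contact_force: [-9.1, 0.2, 18.2]
grip_width: 0.321
gripper_force: 30.0
```

```bash
python3 -m handwheel '{"slide":[[0,0,0],[0,0,0],[0,0,0],[0,0,-0.3],[0,0,-0.6],[0,0,-1],[0,0,-1],[0,0,-1]],"rotation":[[0,0,0],[0,0,0],[0,0,0],[0,0,0],[0,0,0],[0,0,0],[0,0,0],[0,0,0]],"jaw":[0.14,0.14,0.14,0.14,0.14,0.14,-0.4,-0.4]}'; python3 plan.py .4535 -.223 .09 1.05
python3 - <<'E'
from h import *
c=cam("wrist"); save(c,"pics/w6.png")
E
```

```text
time: 12.8
tcp_pos: [0.6166, -0.0143, 0.1361]
ee_rot: [3.141, 0.0, 1.52]
contact_force: [0.1, -0.4, 0.5]
grip_width: 0.555
gripper_force: 0.0
rows 10 slide [-0.82  -0.348] 0.154 rot 0.449 | now [ 0.6166 -0.0143  0.1361] 1.52 F [ 0.1 -0.4  0.5] w 51.6 gf 0.0 t 12.8
```

View pics/w6.png

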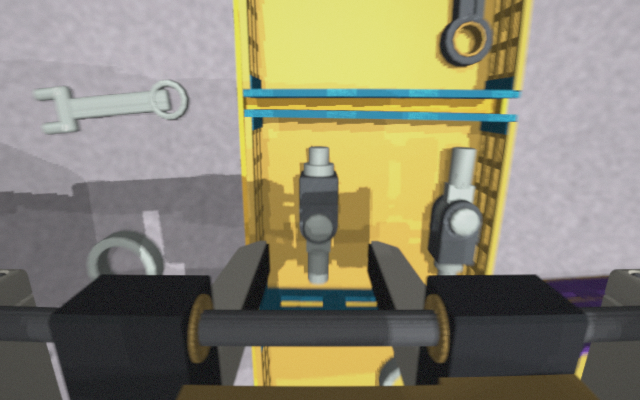

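Clevis A lies flat in the near half of its crate, with stud at (318,155), head at (318,228) and a clear gap to the packed clevis. Next is clevis B.

```bash
python3 -m handwheel '{"slide":[[-0.82,-0.348,0],[-0.82,-0.348,0],[-0.82,-0.348,0],[-0.82,-0.348,0.2],[-0.82,-0.348,0.2],[-0.82,-0.348,0.2],[-0.82,-0.348,0.2],[-0.82,-0.348,0.2],[-0.82,-0.348,0.2],[-0.82,-0.348,0.2],[0,0,0],[0,0,0]],"rotation":[[0,0,0.449],[0,0,0.449],[0,0,0.449],[0,0,0.449],[0,0,0.449],[0,0,0.449],[0,0,0.449],[0,0,0.449],[0,0,0.449],[0,0,0.449],[0,0,0],[0,0,0]],"jaw":[-0.4,-0.4,-0.4,-0.4,-0.4,-0.4,-0.4,-0.4,-0.4,-0.4,-0.4,-0.4]}'
python3 - <<'E'
from seg import *
c=cam("wrist"); import pickle; pickle.dump(c,open("w7.pkl","wb")); save(c,"pics/w7.png")
cs,m=comps(c,(260,120,380,270),k=-1)
for q in cs: print(cv2.contourArea(q),cv2.minAreaRect(q),cv2.boundingRect(q))
# bright stud, columns
_,m=comps(c,(285,130,350,185),k=3); y,x=np.nonzero(m); print("stud",x.mean(),y.min(),y.max(),px2w(c,(x.mean(),y.mean()),.02))
_,m=comps(c,(285,215,350,262),k=3); y,x=np.nonzero(m); print("head",x.mean(),y.mean(),px2w(c,(x.mean(),y.mean()),.038))
print(w2px(c,[[.4455,-.2367,.038]]))
E
python3 plan.py .4535 -.2228 .007 1.05
```

```text
time: 14.05
tcp_pos: [0.4537, -0.2231, 0.0927]
ee_rot: [3.141, -0.0, 1.049]
contact_force: [-0.6, 0.4, 0.3]
grip_width: 0.7
gripper_force: 0.0
4134.5 ((316.5, 210.0), (118.0, 43.0), 90.0) (295, 151, 44, 119)
stud 316.8687350835322 152 184 [[ 0.46934916 -0.19459971  0.02      ]]
head 316.6715425531915 243.33643617021278 [[ 0.44549467 -0.23583575  0.038     ]]
[[317.31022085 244.35334677]]
rows 3 slide [-0.003 -0.007] 0.953 rot 0.001 | now [ 0.4542 -0.2228  0.0928] 1.05 F [ 0.1  0.6 -0.5] w 65.1 gf 0.0 t 14.1
```

Aligned. Grasping B at the same depth.

```bash
python3 -m handwheel '{"slide":[[0,0,0.9],[0,0,0.9],[0,0,0.6],[0,0,0.4],[0,0,0],[0,0,0],[0,0,0],[0,0,0],[0,0,0],[0,0,0],[0,0,0],[0,0,-0.4],[0,0,-1],[0,0,-1],[0,0,-1],[0,0,-0.7],[0,0,0]],"rotation":[[0,0,0],[0,0,0],[0,0,0],[0,0,0],[0,0,0],[0,0,0],[0,0,0],[0,0,0],[0,0,0],[0,0,0],[0,0,0],[0,0,0],[0,0,0],[0,0,0],[0,0,0],[0,0,0],[0,0,0]],"jaw":[-0.4,-0.4,-0.4,-0.4,1,1,1,1,1,1,1,1,1,1,1,1,1]}'; python3 plan.py .670 -.0175 .13 1.523
```

```text
time: 15.8
tcp_pos: [0.4546, -0.2235, 0.1341]
ee_rot: [3.137, 0.0, 1.05]
contact_force: [0.1, -0.3, -4.0]
grip_width: 0.321
gripper_force: 30.0
rows 11 slide [0.799 0.439] 0.013 rot -0.411 | now [ 0.4546 -0.2235  0.1341] 1.05 F [ 0.1 -0.3 -4. ] w 29.9 gf 29.985175095498562 t 15.8
```

```bash
python3 -m handwheel '{"slide":[[0.5,0.27,0],[0.799,0.439,0],[0.799,0.439,0],[0.799,0.439,0],[0.799,0.439,0],[0.799,0.439,0],[0.799,0.439,0],[0.799,0.439,0],[0.799,0.439,0],[0.799,0.439,0],[0.799,0.439,0],[0.3,0.17,0],[0,0,0],[0,0,0]],"rotation":[[0,0,-0.411],[0,0,-0.411],[0,0,-0.411],[0,0,-0.411],[0,0,-0.411],[0,0,-0.411],[0,0,-0.411],[0,0,-0.411],[0,0,-0.411],[0,0,-0.411],[0,0,-0.411],[0,0,0],[0,0,0],[0,0,0]],"jaw":[1,1,1,1,1,1,1,1,1,1,1,1,1,1]}'; python3 plan.py .6705 -.0175 .022 1.523
```

```text
time: 17.2
tcp_pos: [0.665, -0.0137, 0.1302]
ee_rot: [-3.14, 0.0, 1.523]
contact_force: [0.3, -0.3, -3.7]
grip_width: 0.322
gripper_force: 30.0
rows 4 slide [-0.03   0.048] 0.901 rot 0.001 | now [ 0.665  -0.0137  0.1302] 1.523 F [ 0.3 -0.3 -3.7] w 30.0 gf 29.985232930630445 t 17.2
```

```bash
python3 -m handwheel '{"slide":[[-0.12,0.19,0.5],[0,0,0.8],[0,0,0.8],[0,0,0.6],[0,0,0.4],[0,0,0.25],[0,0,0.12],[0,0,0.1],[0,0,0.08],[0,0,0]],"rotation":[[0,0,0],[0,0,0],[0,0,0],[0,0,0],[0,0,0],[0,0,0],[0,0,0],[0,0,0],[0,0,0],[0,0,0]],"jaw":[1,1,1,1,1,1,1,1,1,1]}';python3 -m handwheel '{"slide":[[0,0,0.04],[0,0,0]],"rotation":[[0,0,0],[0,0,0]],"jaw":[1,1]}'
```

```text
time: 18.2
tcp_pos: [0.6713, -0.0174, 0.022]
ee_rot: [3.141, -0.0, 1.523]
contact_force: [-0.8, 1.1, -3.7]
grip_width: 0.319
gripper_force: 30.0
time: 18.4
tcp_pos: [0.6713, -0.0173, 0.0208]
ee_rot: [3.141, -0.0, 1.523]
contact_force: [-0.6, -0.6, -3.6]
grip_width: 0.316
gripper_force: 30.0
```

```bash
python3 -m handwheel '{"slide":[[0,0,0.04],[0,0,0]],"rotation":[[0,0,0],[0,0,0]],"jaw":[1,1]}';python3 -m handwheel '{"slide":[[0,0,0.03],[0,0,0]],"rotation":[[0,0,0],[0,0,0]],"jaw":[1,1]}'
```

```text
time: 18.6
tcp_pos: [0.6714, -0.0173, 0.0199]
ee_rot: [3.141, 0.0, 1.523]
contact_force: [-1.5, 1.6, 0.6]
grip_width: 0.321
gripper_force: 30.0
time: 18.8
tcp_pos: [0.6715, -0.0173, 0.0199]
ee_rot: [3.141, 0.0, 1.523]
contact_force: [-4.3, -0.7, 9.6]
grip_width: 0.321
gripper_force: 30.0
```

```bash
python3 -m handwheel '{"slide":[[0,0,0],[0,0,0],[0,0,0],[0,0,-0.3],[0,0,-0.6],[0,0,-1],[0,0,-1],[0,0,-1],[-0.178,-0.985,0],[-0.178,-0.985,0],[-0.178,-0.985,0],[-0.178,-0.985,0],[-0.178,-0.985,0.2],[-0.178,-0.985,0.2],[-0.178,-0.985,0.2],[-0.178,-0.985,0.2],[0,0,0],[0,0,0]],"rotation":[[0,0,0],[0,0,0],[0,0,0],[0,0,0],[0,0,0],[0,0,0],[0,0,0],[0,0,0],[0,0,0],[0,0,0],[0,0,0],[0,0,0],[0,0,0],[0,0,0],[0,0,0],[0,0,0],[0,0,0],[0,0,0]],"jaw":[0.14,0.14,0.14,0.14,0.14,0.14,-1,-1,-1,-1,-1,-1,-1,-1,-1,-1,-1,-1]}'
python3 - <<'E'
from seg import *
import pickle
c=cam("wrist"); pickle.dump(c,open("w8.pkl","wb")); save(c,"pics/w8.png")
cs,m=comps(c,(150,100,500,270),k=2,amin=500)
for q in cs:
    P=px2w(c,q.reshape(-1,2),.012)[:,:2].astype(np.float32); print(cv2.contourArea(q),cv2.boundingRect(q),cv2.minEnclosingCircle(P))
E
python3 plan.py .4358 -.071 .004 1.52
```

```text
time: 20.6
tcp_pos: [0.4339, -0.049, 0.1128]
ee_rot: [3.139, 0.0, 1.523]
contact_force: [0.4, -0.7, -0.0]
grip_width: 1.003
gripper_force: 0.0
4627.5 (283, 190, 78, 78) ((0.43578216433525085, -0.07133127003908157), 0.03396964818239212)
6875.0 (427, 100, 73, 170) ((0.5618265271186829, -0.04614391177892685), 0.07279403507709503)
rows 4 slide [-0.183  0.021] 0.906 rot 0.007 | now [ 0.4344 -0.049   0.1127] 1.523 F [-0.9  0.8 -0.2] w 92.7 gf 0.0 t 20.65
```

```bash
python3 -m handwheel '{"slide":[[-0.74,0.07,0.5],[0,0,0.9],[0,0,0.9],[0,0,0.7],[0,0,0.4],[0,0,0.21],[0,0,0],[0,0,0],[0,0,0],[0,0,0],[0,0,0],[0,0,0],[0,0,0]],"rotation":[[0,0,0],[0,0,0],[0,0,0],[0,0,0],[0,0,0],[0,0,0],[0,0,0],[0,0,0],[0,0,0],[0,0,0],[0,0,0],[0,0,0],[0,0,0]],"jaw":[-1,-1,-1,-1,-1,-1,-1,1,1,1,1,1,1]}'
python3 -m handwheel '{"slide":[[0,0,-0.4],[0,0,-1],[0,0,-1],[0,0,-1],[0,0,-0.7],[0,0,0]],"rotation":[[0,0,0],[0,0,0],[0,0,0],[0,0,0],[0,0,0],[0,0,0]],"jaw":[1,1,1,1,1,1]}'
python3 plan.py .616 -.203 .13 1.52
```

```text
time: 21.95
tcp_pos: [0.4344, -0.0712, 0.0035]
ee_rot: [3.141, 0.0, 1.523]
contact_force: [0.4, 0.1, 6.7]
grip_width: 0.677
gripper_force: 29.7
time: 22.55
tcp_pos: [0.4351, -0.0713, 0.1287]
ee_rot: [3.137, 0.001, 1.523]
contact_force: [0.5, 0.3, -2.6]
grip_width: 0.678
gripper_force: 29.7
rows 8 slide [-0.511  0.78 ] -0.005 rot 0.004 | now [ 0.4351 -0.0713  0.1287] 1.523 F [ 0.5  0.3 -2.6] w 63.0 gf 29.712386741302907 t 22.55
```

Rotating so the jaws close along y in the ring crate, which gives more room.

```bash
python3 plan.py .613 -.206 .13 -.05 17
```

```text
rows 17 slide [0.068 0.481] -0.002 rot 0.884 | now [ 0.4351 -0.0713  0.1287] 1.523 F [ 0.5  0.3 -2.6] w 63.0 gf 29.712386741302907 t 22.55
```

```bash
python3 -m handwheel '{"slide":[[0.068,0.481,0],[0.068,0.481,0],[0.068,0.481,0],[0.068,0.481,0],[0.068,0.481,0],[0.068,0.481,0],[0.068,0.481,0],[0.068,0.481,0],[0.068,0.481,0],[0.068,0.481,0],[0.068,0.481,0],[0.068,0.481,0],[0.068,0.481,0],[0.068,0.481,0],[0.068,0.481,0],[0.068,0.481,0],[0.068,0.481,0],[0,0,0],[0,0,0]],"rotation":[[0,0,0.884],[0,0,0.884],[0,0,0.884],[0,0,0.884],[0,0,0.884],[0,0,0.884],[0,0,0.884],[0,0,0.884],[0,0,0.884],[0,0,0.884],[0,0,0.884],[0,0,0.884],[0,0,0.884],[0,0,0.884],[0,0,0.884],[0,0,0.884],[0,0,0.884],[0,0,0],[0,0,0]],"jaw":[1,1,1,1,1,1,1,1,1,1,1,1,1,1,1,1,1,1,1]}'
python3 plan.py .613 -.206 .015 -.05
python3 - <<'E'
from seg import *
import pickle
c=cam("wrist"); pickle.dump(c,open("w9.pkl","wb")); save(c,"pics/w9.png")
hsv=cv2.cvtColor(c["img"],cv2.COLOR_RGB2HSV)
grey=((hsv[:,:,1]<70)).astype(np.uint8); 
cs,_=cv2.findContours(grey,cv2.RETR_EXTERNAL,cv2.CHAIN_APPROX_NONE)
for q in cs:
    if 1000<cv2.contourArea(q)<40000:
        P=px2w(c,q.reshape(-1,2),.022)[:,:2].astype(np.float32); print(cv2.contourArea(q),cv2.boundingRect(q),cv2.minEnclosingCircle(P))
teal=cv2.inRange(hsv,(85,100,40),(115,255,255))
n,l,st,ce=cv2.connectedComponentsWithStats(teal)
print([(s.tolist()) for s in st[1:] if s[4]>300])
E
```

```text
time: 24.45
tcp_pos: [0.6112, -0.2052, 0.1249]
ee_rot: [-3.141, 0.002, -0.048]
contact_force: [0.3, -0.5, -1.8]
grip_width: 0.676
gripper_force: 29.7
rows 4 slide [0.015 0.006] 0.916 rot 0.004 | now [ 0.6112 -0.2052  0.1249] -0.048 F [ 0.3 -0.5 -1.8] w 62.9 gf 29.712622915394604 t 24.45
4552.5 (24, 188, 148, 46) ((0.6147980690002441, -0.022182878106832504), 0.06379727274179459)
4771.0 (9, 122, 156, 42) ((0.669309139251709, -0.025268539786338806), 0.06380187720060349)
6231.0 (272, 40, 89, 93) ((0.6999965906143188, -0.20835427939891815), 0.03279350697994232)
5570.0 (0, 34, 156, 49) ((0.7255547046661377, -0.030386850237846375), 0.061098095029592514)
[[144, 14, 85, 273, 12023], [409, 15, 42, 253, 5113], [0, 110, 39, 159, 2584]]
```

```bash
python3 -m handwheel '{"slide":[[0.06,0.02,0.5],[0,0,0.8],[0,0,0.8],[0,0,0.6],[0,0,0.4],[0,0,0.25],[0,0,0.13],[0,0,0.1],[0,0,0]],"rotation":[[0,0,0],[0,0,0],[0,0,0],[0,0,0],[0,0,0],[0,0,0],[0,0,0],[0,0,0],[0,0,0]],"jaw":[1,1,1,1,1,1,1,1,1]}';python3 -m handwheel '{"slide":[[0,0,0.05],[0,0,0]],"rotation":[[0,0,0],[0,0,0]],"jaw":[1,1]}';python3 -m handwheel '{"slide":[[0,0,0.04],[0,0,0]],"rotation":[[0,0,0],[0,0,0]],"jaw":[1,1]}'
```

```text
time: 25.4
tcp_pos: [0.6138, -0.2064, 0.019]
ee_rot: [3.141, -0.0, -0.05]
contact_force: [0.2, 0.3, -1.9]
grip_width: 0.675
gripper_force: 29.7
time: 25.6
tcp_pos: [0.6138, -0.2064, 0.0176]
ee_rot: [3.141, -0.0, -0.051]
contact_force: [-0.5, 0.1, -3.2]
grip_width: 0.678
gripper_force: 29.7
time: 25.8
tcp_pos: [0.6137, -0.2063, 0.0161]
ee_rot: [3.142, -0.0, -0.051]
contact_force: [-0.5, -0.1, -1.5]
grip_width: 0.681
gripper_force: 29.7
```

```bash
python3 -m handwheel '{"slide":[[0,0,0.04],[0,0,0]],"rotation":[[0,0,0],[0,0,0]],"jaw":[1,1]}';python3 -m handwheel '{"slide":[[0,0,0.025],[0,0,0]],"rotation":[[0,0,0],[0,0,0]],"jaw":[1,1]}'
```

```text
time: 26.0
tcp_pos: [0.6136, -0.2063, 0.0147]
ee_rot: [-3.142, 0.0, -0.051]
contact_force: [-0.3, -0.5, -1.2]
grip_width: 0.679
gripper_force: 29.7
time: 26.2
tcp_pos: [0.6137, -0.2063, 0.0146]
ee_rot: [3.142, 0.0, -0.05]
contact_force: [-2.3, 1.1, 4.7]
grip_width: 0.676
gripper_force: 29.8
```

```bash
python3 -m handwheel '{"slide":[[0,0,0],[0,0,0],[0,0,0],[0,0,-0.3],[0,0,-0.8],[0,0,-1],[0,0,-1],[0,0,-1],[0,0,-1],[0,0,-1],[0,0,-1],[0,0,0]],"rotation":[[0,0,0],[0,0,0],[0,0,0],[0,0,0],[0,0,0],[0,0,0],[0,0,0],[0,0,0],[0,0,0],[0,0,0],[0,0,0],[0,0,0]],"jaw":[-0.72,-0.72,-0.72,-0.72,-0.72,-0.72,-0.72,-0.72,-0.72,-0.72,-0.72,-0.72]}'
python3 - <<'E'
from h import *
import pickle
c=pickle.load(open("scene0.pkl","rb")); d=pickle.load(open("side0.pkl","rb"))
print(px2w(c,[(351,101),(351,119)],.01).round(3)); print(px2w(d,[(223,316),(208,348)],.01).round(3))
print("can",px2w(c,[(389,121)],0).round(3),"mug",px2w(c,[(411,141)],0).round(3))
E
python3 plan.py .40 .29 .22 .6
```

```text
time: 27.4
tcp_pos: [0.6152, -0.207, 0.2324]
ee_rot: [3.139, -0.007, -0.051]
contact_force: [1.0, -0.1, 0.1]
grip_width: 0.863
gripper_force: 0.0
[[0.423 0.447 0.01 ]
 [0.459 0.367 0.01 ]]
[[0.461 0.372 0.01 ]
 [0.423 0.445 0.01 ]]
can [[ 0.58   0.429 -0.   ]] mug [[ 0.681  0.378 -0.   ]]
rows 19 slide [-0.146 -0.956] 0.022 rot -0.327 | now [ 0.6152 -0.207   0.2324] -0.051 F [ 1.  -0.1  0.1] w 80.2 gf 0.0 t 27.4
```

```bash
python3 plan.py .455 .36 .225 1.95 20; python3 - <<'E'
from h import *
import pickle
c=pickle.load(open("scene0.pkl","rb")); d=pickle.load(open("side0.pkl","rb"))
print("cantop",px2w(c,[(394,84)],.16).round(3),px2w(d,[(158,276)],.16).round(3))
E
```

```text
rows 20 slide [ 0.682 -0.947] 0.012 rot -0.955 | now [ 0.6152 -0.207   0.2324] -0.051 F [ 1.  -0.1  0.1] w 80.2 gf 0.0 t 27.4
cantop [[0.568 0.432 0.16 ]] [[0.564 0.437 0.16 ]]
```

```bash
python3 -m handwheel '{"slide":[[-0.332,-0.98,0],[-0.332,-0.98,0],[-0.332,-0.98,0],[-0.332,-0.98,0],[-0.332,-0.98,0],[-0.332,-0.98,0],[-0.332,-0.98,0],[-0.332,-0.98,0],[-0.332,-0.98,0],[-0.332,-0.98,0],[-0.332,-0.98,0],[-0.332,-0.98,0],[-0.332,-0.98,0],[-0.332,-0.98,0],[-0.332,-0.98,0],[-0.332,-0.98,0],[-0.332,-0.98,0],[-0.332,-0.98,0],[-0.332,-0.98,0]],"rotation":[[0,0,-1],[0,0,-1],[0,0,0],[0,0,0],[0,0,0],[0,0,0],[0,0,0],[0,0,0],[0,0,0],[0,0,0],[0,0,0],[0,0,0],[0,0,0],[0,0,0],[0,0,0],[0,0,0],[0,0,0],[0,0,1],[0,0,1]],"jaw":[-1,-1,-1,-1,-1,-1,-1,-1,-1,-1,-1,-1,-1,-1,-1,-1,-1,-1,-1]}'
python3 plan.py .455 .36 .225 1.95 20
```

```text
time: 29.3
tcp_pos: [0.3493, 0.3213, 0.227]
ee_rot: [3.141, 0.0, -0.055]
contact_force: [-0.4, 1.1, 0.1]
grip_width: 1.0
gripper_force: 0.0
rows 20 slide [0.191 0.116] 0.003 rot -0.957 | now [0.3493 0.3213 0.227 ] -0.055 F [-0.4  1.1  0.1] w 93.0 gf 0.0 t 29.3
```

```bash
python3 -m handwheel '{"slide":[[0.191,0.116,0],[0.191,0.116,0],[0.191,0.116,0],[0.191,0.116,0],[0.191,0.116,0],[0.191,0.116,0],[0.191,0.116,0],[0.191,0.116,0],[0.191,0.116,0],[0.191,0.116,0],[0.191,0.116,0],[0.191,0.116,0],[0.191,0.116,0],[0.191,0.116,0],[0.191,0.116,0],[0.191,0.116,0],[0.191,0.116,0],[0.191,0.116,0],[0.191,0.116,0],[0.191,0.116,0]],"rotation":[[0,0,-0.957],[0,0,-0.957],[0,0,-0.957],[0,0,-0.957],[0,0,-0.957],[0,0,-0.957],[0,0,-0.957],[0,0,-0.957],[0,0,-0.957],[0,0,-0.957],[0,0,-0.957],[0,0,-0.957],[0,0,-0.957],[0,0,-0.957],[0,0,-0.957],[0,0,-0.957],[0,0,-0.957],[0,0,-0.957],[0,0,-0.957],[0,0,-0.957]],"jaw":[-0.5,-0.5,-0.5,-0.5,-0.5,-0.5,-0.5,-0.5,-0.5,-0.5,-0.5,-0.5,-0.5,-0.5,-0.5,-0.5,-0.5,-0.5,-0.5,-0.5]}'
python3 - <<'E'
from seg import *
import pickle
c=cam("wrist"); pickle.dump(c,open("w10.pkl","wb")); save(c,"pics/w10.png")
hsv=cv2.cvtColor(c["img"],cv2.COLOR_RGB2HSV)
br=cv2.inRange(hsv,(8,80,50),(28,255,255)); br[255:]=0
n,l,st,ce=cv2.connectedComponentsWithStats(br)
for i in range(1,n):
    if st[i,4]>25: print(st[i].tolist(),ce[i].round(1),px2w(c,ce[i],.016)[0].round(4))
print("exp",w2px(c,[[.46,.37,.016],[.423,.446,.016]]))
E
```

```text
time: 31.3
tcp_pos: [0.456, 0.3598, 0.2268]
ee_rot: [-3.141, 0.0, 1.958]
contact_force: [0.3, -0.2, 0.9]
grip_width: 0.75
gripper_force: 0.0
[308, 77, 23, 24, 172] [319.4  87.9] [0.4214 0.4469 0.016 ]
[316, 157, 23, 23, 167] [327.2 169. ] [0.4614 0.3714 0.016 ]
exp [[325.50424803 169.71956522]
 [320.52062332  89.37322778]]
```

View pics/w10.png

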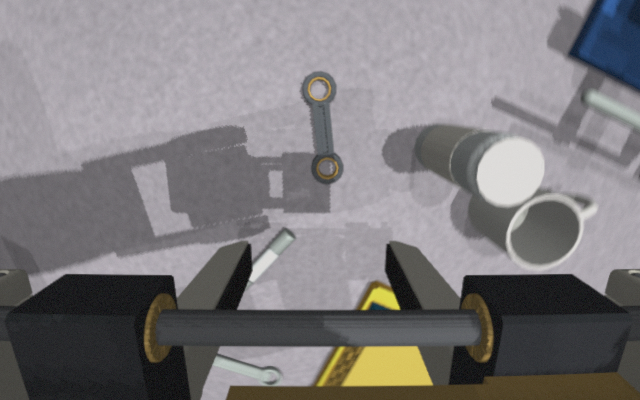

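The wrist view shows the link's eyes at (319,88) and (327,169). The spray can's base edge is at about (418,145), which leaves roughly 14 mm clear of the gripper body. Grasping the bar.

```bash
python3 plan.py .4414 .4092 .13 2.058 4
```

```text
rows 4 slide [0.421 0.057] 0.807 rot -0.225 | now [0.4561 0.3605 0.2268] 1.964 F [-0.6  0.2  0.2] w 69.6 gf 0.0 t 31.35
```

```bash
python3 -m handwheel '{"slide":[[0.421,0.057,0.3],[0.421,0.057,0.3],[0.421,0.057,0.3],[0.421,0.057,0.3],[0,0,1],[0,0,1],[0,0,0]],"rotation":[[0,0,-0.225],[0,0,-0.225],[0,0,-0.225],[0,0,-0.225],[0,0,0],[0,0,0],[0,0,0]],"jaw":[0.03,0.03,0.03,0.03,0.03,0.03,0.03]}'; python3 plan.py .4414 .4092 .0035 2.058
```

```text
time: 32.05
tcp_pos: [0.4396, 0.4079, 0.127]
ee_rot: [-3.135, 0.001, 2.049]
contact_force: [-0.7, -0.7, 0.3]
grip_width: 0.487
gripper_force: 0.0
rows 5 slide [0.002 0.014] 0.824 rot -0.017 | now [0.4396 0.4079 0.127 ] 2.049 F [-0.7 -0.7  0.3] w 45.3 gf 0.0 t 32.05
```

```bash
python3 -m handwheel '{"slide":[[0,0,0.9],[0,0,0.9],[0,0,0.9],[0,0,0.6],[0,0,0.4],[0,0,0.25],[0,0,0]],"rotation":[[0,0,0],[0,0,0],[0,0,0],[0,0,0],[0,0,0],[0,0,0],[0,0,0]],"jaw":[0.03,0.03,0.03,0.03,0.03,0.03,0.03]}'; python3 plan.py .4414 .4092 .0035 2.058
```

```text
time: 32.75
tcp_pos: [0.4418, 0.4088, 0.0126]
ee_rot: [-3.141, 0.0, 2.048]
contact_force: [-0.1, 0.7, -0.3]
grip_width: 0.489
gripper_force: 0.0
rows 1 slide [ 0.018 -0.006] 0.303 rot -0.094 | now [0.4418 0.4088 0.0126] 2.048 F [-0.1  0.7 -0.3] w 45.5 gf 0.0 t 32.75
```

```bash
python3 -m handwheel '{"slide":[[0,0,0.2],[0,0,0.1],[0,0,0],[0,0,0],[0,0,0],[0,0,0],[0,0,0],[0,0,0],[0,0,0]],"rotation":[[0,0,-0.09],[0,0,0],[0,0,0],[0,0,0],[0,0,0],[0,0,0],[0,0,0],[0,0,0],[0,0,0]],"jaw":[0.03,0.03,0.03,1,1,1,1,1,1]}'; python3 -m handwheel '{"slide":[[0,0,-0.4],[0,0,-1],[0,0,-1],[0,0,-1],[0,0,-1],[0,0,-0.9],[0,0,0]],"rotation":[[0,0,0],[0,0,0],[0,0,0],[0,0,0],[0,0,0],[0,0,0],[0,0,0]],"jaw":[1,1,1,1,1,1,1]}'; python3 plan.py .62 .152 .17 1.52 
```

```text
time: 33.65
tcp_pos: [0.4419, 0.4087, 0.0038]
ee_rot: [3.141, -0.0, 2.058]
contact_force: [0.0, 0.2, 1.2]
grip_width: 0.191
gripper_force: 30.0
time: 34.35
tcp_pos: [0.443, 0.4097, 0.1667]
ee_rot: [3.135, -0.001, 2.058]
contact_force: [0.2, 0.1, -4.1]
grip_width: 0.192
gripper_force: 30.0
rows 11 slide [-0.897  0.337] -0.01 rot 0.467 | now [0.443  0.4097 0.1667] 2.058 F [ 0.2  0.1 -4.1] w 17.8 gf 29.99841660261154 t 34.35
```

```bash
python3 -m handwheel '{"slide":[[0,0,-1],[-0.5,0.18,0],[-0.897,0.35,0],[-0.897,0.35,0],[-0.897,0.35,0],[-0.897,0.35,0],[-0.897,0.35,0],[-0.897,0.35,0],[-0.897,0.35,0],[-0.897,0.35,0],[-0.897,0.35,0],[-0.897,0.35,0],[-0.4,0.17,0],[0,0,0],[0,0,0]],"rotation":[[0,0,0],[0,0,0.467],[0,0,0.467],[0,0,0.467],[0,0,0.467],[0,0,0.467],[0,0,0.467],[0,0,0.467],[0,0,0.467],[0,0,0.467],[0,0,0.467],[0,0,0.467],[0,0,0],[0,0,0],[0,0,0]],"jaw":[1,1,1,1,1,1,1,1,1,1,1,1,1,1,1]}'; python3 plan.py .63 .151 .02 1.52
python3 - <<'E'
from seg import *
import pickle
c=cam("wrist"); pickle.dump(c,open("w11.pkl","wb")); save(c,"pics/w11.png")
hsv=cv2.cvtColor(c["img"],cv2.COLOR_RGB2HSV)
for p in [(.669-.095,.150+.0873),(.669+.095,.150+.0777),(.732,.183),(.730,.101),(.63,.21)]: print(p,w2px(c,[*p,.054])[0].round())
teal=cv2.inRange(hsv,(85,100,40),(115,255,255)); n,l,st,ce=cv2.connectedComponentsWithStats(teal)
for s in st[1:]:
    if s[4]>300: print(s.tolist(), px2w(c,[(s[0],s[1]),(s[0]+s[2],s[1])],.054).round(3).tolist())
E
```

```text
time: 35.85
tcp_pos: [0.6167, 0.1483, 0.1917]
ee_rot: [-3.14, -0.0, 1.52]
contact_force: [1.3, 1.1, -2.9]
grip_width: 0.189
gripper_force: 30.0
rows 6 slide [0.019 0.073] 0.954 rot -0.001 | now [0.6167 0.1483 0.1917] 1.52 F [ 1.3  1.1 -2.9] w 17.5 gf 29.998462200164795 t 35.85
(0.5740000000000001, 0.2373) [262.  92.]
(0.764, 0.2277) [488.  93.]
(0.732, 0.183) [448. 148.]
(0.73, 0.101) [442. 236.]
(0.63, 0.21) [330. 122.]
[268, 96, 224, 17, 1563] [[0.579, 0.234, 0.054], [0.768, 0.225, 0.054]]
[368, 245, 102, 31, 2030] [[0.661, 0.095, 0.054], [0.758, 0.09, 0.054]]
```

```bash
python3 -m handwheel '{"slide":[[0,0.22,0.5],[0.04,0.22,0.9],[0,0,0.9],[0,0,0.9],[0,0,0.9],[0,0,0.6],[0,0,0.4],[0,0,0.3],[0,0,0.15],[0,0,0.12],[0,0,0.1],[0,0,0]],"rotation":[[0,0,0],[0,0,0],[0,0,0],[0,0,0],[0,0,0],[0,0,0],[0,0,0],[0,0,0],[0,0,0],[0,0,0],[0,0,0],[0,0,0]],"jaw":[1,1,1,1,1,1,1,1,1,1,1,1]}';python3 -m handwheel '{"slide":[[0,0,0.04],[0,0,0]],"rotation":[[0,0,0],[0,0,0]],"jaw":[1,1]}'
```

```text
time: 37.1
tcp_pos: [0.6305, 0.1485, 0.0196]
ee_rot: [3.141, -0.0, 1.52]
contact_force: [-0.5, -0.2, -2.4]
grip_width: 0.191
gripper_force: 30.0
time: 37.3
tcp_pos: [0.6305, 0.1485, 0.0185]
ee_rot: [3.141, -0.0, 1.519]
contact_force: [0.2, 0.9, -2.8]
grip_width: 0.187
gripper_force: 30.0
```

```bash
python3 -m handwheel '{"slide":[[0,0,0.06],[0,0,0]],"rotation":[[0,0,0],[0,0,0]],"jaw":[1,1]}';python3 -m handwheel '{"slide":[[0,0,0.05],[0,0,0]],"rotation":[[0,0,0],[0,0,0]],"jaw":[1,1]}';python3 -m handwheel '{"slide":[[0,0,0.03],[0,0,0]],"rotation":[[0,0,0],[0,0,0]],"jaw":[1,1]}'
```

```text
time: 37.5
tcp_pos: [0.6303, 0.1484, 0.0164]
ee_rot: [-3.141, 0.0, 1.519]
contact_force: [-0.3, -0.1, -3.2]
grip_width: 0.191
gripper_force: 30.0
time: 37.7
tcp_pos: [0.6303, 0.1485, 0.0149]
ee_rot: [-3.141, 0.0, 1.52]
contact_force: [-0.5, -0.8, -2.8]
grip_width: 0.192
gripper_force: 30.0
time: 37.9
tcp_pos: [0.6304, 0.1484, 0.0148]
ee_rot: [-3.141, 0.0, 1.52]
contact_force: [-3.2, -0.2, 4.5]
grip_width: 0.187
gripper_force: 30.0
```

Contact. Releasing, rising, and backing off for a numeric check (all 10 views are used).

```bash
python3 -m handwheel '{"slide":[[0,0,0],[0,0,0],[0,0,0],[0,0,-0.3],[0,0,-0.8],[0,0,-1],[0,0,-1],[0,0,-1],[0,0,-1],[0,0,-1],[-0.8,-0.8,-1],[-0.9,-0.8,0],[-0.9,-0.8,0],[-0.9,-0.8,0],[-0.9,-0.3,0],[-0.9,0,0],[0,0,0],[0,0,0],[0,0,0]],"rotation":[[0,0,0],[0,0,0],[0,0,0],[0,0,0],[0,0,0],[0,0,0],[0,0,0],[0,0,0],[0,0,0],[0,0,0],[0,0,0],[0,0,0],[0,0,0],[0,0,0],[0,0,0],[0,0,0],[0,0,0],[0,0,0],[0,0,0]],"jaw":[0.3,0.3,0.3,0.3,0.3,0.3,0.3,0.3,0.3,0.3,0.3,0.3,0.3,0.3,0.3,0.3,0.3,0.3,0.3]}'
python3 - <<'E'
from seg import *
import pickle
s0=pickle.load(open("scene0.pkl","rb"))["img"].astype(int); d0=pickle.load(open("side0.pkl","rb"))["img"].astype(int)
for n,o in (("scene",s0),("side",d0),("wrist",None)):
    c=cam(n); pickle.dump(c,open(n+"9.pkl","wb")); save(c,f"pics/{n}9.png")
    if o is not None:
        for nm,p in dict(gauge=(.433,.236,.01),spanner=(.446,.069,.0),can=(.567,.435,.1),mug=(.68,.39,.05),tape=(.53,-.52,.04),caliper=(.62,-.46,0)).items():
            u,v=w2px(c,p)[0].astype(int); 
            if 15<u<625 and 15<v<385: print(n,nm,np.abs(c["img"][v-14:v+14,u-14:u+14].astype(int)-o[v-14:v+14,u-14:u+14]).mean().round(1))
    # non-yellow blobs inside crates
    hsv=cv2.cvtColor(c["img"],cv2.COLOR_RGB2HSV)
    for nm,ct in dict(links=(.669,.148),clev=(.661,-.03),rings=(.651,-.209)).items():
        q=w2px(c,[[ct[0]+a*.088+b*.05*.07,ct[1]+b*.075-a*.05*.088,.012] for a,b in((-1,-1),(1,-1),(1,1),(-1,1))]).astype(np.int32)
        m=np.zeros(hsv.shape[:2],np.uint8); cv2.fillPoly(m,[q],1)
        g=((hsv[:,:,1]<100)&(m>0)).astype(np.uint8)
        k,l,st,ce=cv2.connectedComponentsWithStats(g)
        print(n,nm,[(int(st[i,4]),px2w(c,ce[i],.025)[0,:2].round(3).tolist()) for i in range(1,k) if st[i,4]>80])
print(monitor.read_state()["tcp_pos"],monitor.read_state()["time"])
E
```

```text
time: 39.8
tcp_pos: [0.5175, -0.0042, 0.2274]
ee_rot: [3.141, -0.0, 1.52]
contact_force: [-1.2, -0.1, -0.3]
grip_width: 0.351
gripper_force: 0.0
scene gauge 77.7
scene spanner 4.3
scene can 3.8
scene mug 3.3
scene tape 4.2
scene caliper 4.2
scene links [(502, [0.678, 0.122])]
scene clev [(1094, [0.671, -0.037])]
scene rings [(295, [0.614, -0.207]), (311, [0.699, -0.209]), (106, [0.652, -0.279])]
side gauge 37.6
side spanner 29.0
side can 27.9
side mug 30.0
side tape 75.7
side caliper 84.2
side links [(259, [0.73, 0.151]), (285, [0.626, 0.153])]
side clev [(952, [0.667, -0.029])]
side rings [(919, [0.669, -0.21])]
wrist links [(1679, [0.628, 0.13]), (1871, [0.73, 0.128])]
wrist clev [(2607, [0.617, -0.023]), (2815, [0.672, -0.026]), (2365, [0.726, -0.034]), (183, [0.589, -0.092])]
wrist rings [(12797, [0.649, -0.193])]
[ 0.51747191 -0.00419891  0.22709732] 39.95
```

```bash
python3 -c "
from rig import workorder; print(workorder.close_job())"
```

```text
the job is handed in; nothing more can be done
None
```

The job is handed in at about 40 s: pin A is seated, and the ring, link and both clevises are laid flat beside the packed parts in the crates of their kind; the hand-in printed no verdict, and my last check confirmed part positions by camera but could not see the plug gauge, which was hidden by the arm.

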